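Shut the drying cabinet and hold its vent flap half open

TASK

The small drying cabinet on the bench has just been loaded and its door stands ajar. First push its glazed front door fully shut so that it snaps home on its catch and the roof fan can draw through the chamber; only then lift the vent flap on the roof, which falls shut by itself, to 45 degrees and hold it there, steady. The job finishes with you still holding the flap at 45 degrees; leave the glassware and tools standing about where they are.

Things in the scene. Friction and masses are not known exactly. Their poses are not given: they have to be found in the camera images.
- cabinet: white drying cabinet, fixed, 200 deep (x) x 190 wide (y), roof 180 mm above the table; origin under its centre on the table, -x is its front (door side), +y its left seen from the front. The flap covers a square vent on the roof, 31 mm above it, from x = -0.047 to 0.082, 126 mm wide. A fixed microscope 460 mm tall stands to its left (room x 0.5 to 0.85, y 0.23 to 0.45): pass in front of it
- cab_door (a joint): angle of the glazed front door (186 wide x 129 high, lower edge 48 mm above the table, 14 mm thick) in rad: 0 = shut, grows as it opens towards the front; upright hinge at its left (+y) edge; starts 0.25 to 0.6 open. It turns freely and stays where it is left. The last 0.07 rad meet a sprung roller catch (about 4 N at the free edge); past 0.03 it is pulled home and held
- door_hinge (a point): point on the door's hinge axis (upright), half-way up the door (112.5 mm above the table), in the plane of the door's inner face; its x and y axes turn with the door: the door extends from here along its own -y, its outer face lies 14 mm towards its own -x
- door_handle (a point): middle of the upright steel bow handle near the door's free edge: bar of 10 mm diameter, 70 mm long, its centre 26 mm in front of the door's outer face, 174 mm from the hinge line and 12 mm from the free edge; the axes turn with the door as for door_hinge
- vent (a joint): angle of the vent flap in rad: 0 = shut, lying flat, grows as the front edge rises; stops at 1.4. Its weight and a light spring shut it from any angle (about 1 to 3 N at the handle)
- vent_hinge (a point): middle of the flap's hinge line, level, along the cabinet's y, at the rear of the roof 208 mm above the table
- vent_handle (a point): middle of the flap's bow handle: straight steel bar of 10 mm diameter along the cabinet's y, 96 mm long, 172 mm in front of the hinge line and 10 mm above it with the flap shut (so 218 mm above the table, 38 mm above the roof); free gap of 34 mm between the bar and the flap's front edge; the front of the closed cabinet door is 32 mm in front of the bar. Turns with the flap
- flap: the vent flap with its handle (white sheet 128 x 126 x 5 mm, about 0.24 kg); origin on the hinge line
- beaker: bystander: glass beaker, 55 diameter x 69 mm, origin under its centre
- seed_jar: bystander: small jar with lid, 54 diameter x 70 mm, origin under its centre
- dropper: bystander: amber dropper bottle, 41 diameter x 119 mm, origin under its centre
- vial: bystander: capped sample vial, 24 diameter x 62 mm, origin under its centre
- slide_pack: bystander: small cardboard pack of glass slides, 30 x 78 x 28 mm, origin under its centre
- tweezers: bystander: tweezers lying flat, 131 x 13 x 8 mm, origin under its centre
- pen: bystander: black ball pen lying, 10 x 129 x 11 mm, origin under its centre

How it is judged (in metres and radians):
On the way, in this order (a step that is already met when the one before it is completed fails the run):
1. the door is shut home on its catch while the vent flap is still down (value of joint cab_door below 0.02 rad and value of joint vent below 0.1 rad), for 0.3 s.
2. the vent flap is held up at 45 degrees by the robot (value of joint vent between 0.68 and 0.89 rad and contact force between any of the fingers, the arm and flap above 0.3 N), for 0.3 s.
At the end, for the whole second after the job is handed in: the robot itself holds the vent flap still at 45 degrees (within 6 degrees either way) and the front door is shut home on its catch (within 0.02 rad) (all of step 2 and velocity of joint vent between -0.1 and 0.1 rad/s and value of joint cab_door below 0.02 rad); the arm keeps its last pose, push and grip.
It fails at once if a bystander is shifted by more than 3 cm or knocked over (distance of any of beaker, seed_jar, dropper, vial, slide_pack, tweezers, pen from where it was at the start of the episode above 0.03 m or angle between any of beaker, seed_jar, dropper, vial's own z axis and vertical above 0.5 rad).
It fails at once if the vent flap is raised before the door is shut (value of joint vent above 0.2 rad and value of joint cab_door above 0.06 rad).
It also fails if it takes over 54 s, if anything falls off the work surface, if the arm or the gripper's body presses on something with over 40 N, if the wrist force passes 120 N, or if a joint passes its speed limit or range.

ROBOT

A 6-joint arm with a two-finger parallel gripper is mounted at the origin on a cart in front of the work surface, level with it; the furniture and walls round the work are solid. World frame = base frame: x ahead of the robot, y to its left, z up, the work surface at z = 0. Lengths are in m, angles in degrees, forces in N, time in s.
With the tool pointing down it reaches from about 0.4 to 0.825 m from the base axis. Payload 7 kg.
Tool frame: the origin (TCP) lies on the centre line of the jaws, within the pads' length; the fingertips stand 22 mm ahead of it and the grasp point (between the pads) lies 3 mm ahead of it; z points along the fingers, y is the line along which they close (so a half turn about z gives the same grasp; the last joint's range is limited). The gripper opens to 88 mm and grips with 3 to 60 N. Pads are 19 mm wide; open, the fingers measure 130 mm over their backs; the gripper's body (78 mm by 193 mm) begins 47 mm behind the grasp point.
Start: joints at [84.173, 20.546, 0.682, 0, -70.136, -16.507], TCP at [0.257, 0.624, 0.249] pointing down, gripper open.
Joint ranges: [-176.03, 176.03], [-82.01, 121.73], [-58.28, 71.71], [-173.87, 95.51], [-174.79, -0.11], [-173.66, 173.66]. Speed limits (degrees/s): [136.94, 136.94, 172.46, 180, 180, 180].

INTERFACE

Orientations are given as [roll, pitch, yaw] about the fixed x, y, z axes, in that order (R = Rz(yaw) Ry(pitch) Rx(roll)).
In Python, from plant import get_state, cams, r gives the robot as it stands.
- The arm moves only by the tool apply_moves, never from a script. Its argument "targets" is a list of rows, each an object with "dp": the shift along the world's x, y, z in m, a list of three; "yaw": the turn about the world's z in degrees. In form: [{"dp": [x, y, z], "yaw": yaw}, ...]. A call has 1 to 20 rows; each row is the pose to reach, as a shift and turn from the pose commanded when the call began; what a row does not reach only later rows make up. A row lasts 1/12 s, in which the tool goes at most 41.7 mm and 7.16 degrees, less where a joint would pass 70% of its speed; a pose out of reach is approached as far as the arm can. A call with a gripper value outside its range is refused whole. "grip" is the gripper command: -1 is fully open, 1 is shut, values between are in proportion, set as the call begins (left out, the last holds). The fingers move at their own pace and stop on an object; "squeeze" is the grip in N (left out, the last holds). Time passes only in rows, so rows that repeat a pose let the fingers close. It gives the time, the measured TCP pose, the force, the opening and the grip force at its end, in the units of the state.
- get_state(): the state, without advancing time (a new reading comes with each control period).
- cams.capture(name): name is "scene" or "top" or "wrist"; returns a dict with "image" (400x640x3 uint8, red, green, blue), "range_z" (400x640 float32, m along the optical axis (not along the pixel's ray), 0 where there is no reading), "fx", "fy", "cx", "cy" (pixels), "k1" (the pictures are not rectified: a ray, as slopes to the right and down, at radius r is drawn at 1 + k1 r^2 times it, then the intrinsics apply), "R" (3x3) and "t" (3): a world point X has camera coordinates R X + t; the wrist camera has in their place "T_tool_cam" (4x4, takes a point from camera to tool coordinates, whose origin is the TCP and whose axes are the flange's). Camera axes: x right, y down, z forward; pixel columns grow to the right and rows downward; lengths in m; the calibration is good to about 2 mm. A picture is of the moment at which its call begins: read the wrist's pose just before it.
- r.close_job(): hands the job in; it is judged then, once.
The state is a dict: "time_s": time; "joints": joint angles; "qd": joint speeds; "joint_torque": joint torques, N m; "tcp_pos": TCP position; "eef_rot": TCP orientation; "contact_force": force on the tool from outside, world axes, zero at the start; "moment": the same for the moment, N m; "gripper_width": finger opening in m; "gripper_force": force on a finger pad.
Only numpy, scipy, OpenCV 4.12 (cv2) and the standard library are available. Lean on these libraries where they do the work, as an engineer would, in place of code of your own. Each camera call takes 0.05 s, during which the arm holds its last target. There are 200 camera calls.

## Working session

There is one attempt and no reset: what is moved stays moved. The work goes in short steps, Python scripts to look and compute and a tool call to move; the robot and the scene stay as the last step left them, time stands still between calls to the robot, and variables do not carry over. Pictures are saved under pics/ and viewed, at most 10 in all, crops included, and the job is handed in when it is done.

Besides the shell and the picture viewer there is one more tool, called after "Emit:" in YAML: its name, and indented under it one key for each argument. apply_moves: Moves the arm, as the interface text tells. Its arguments: {"type":"object","properties":{"targets":{"type":"array","items":{"type":"object","properties":{"dp":{"type":"array","items":{"type":"number"}},"yaw":{"type":"number"}}}},"grip":{"type":"number"},"squeeze":{"type":"number"}},"required":["targets"]}

```bash
mkdir -p pics; ls; cat > h.py <<'E'
import numpy as np, cv2
from plant import get_state, cams, r
def cap(n):
    s=get_state(); return cams.capture(n), s
def cloud(c):
    h,w=c["range_z"].shape
    v,u=np.mgrid[0:h,0:w].astype(float)
    K=np.array([[c["fx"],0,c["cx"]],[0,c["fy"],c["cy"]],[0,0,1.]])
    p=cv2.undistortPoints(np.stack([u.ravel(),v.ravel()],1)[:,None],K,np.array([c["k1"],0,0,0,0.]))[:,0]
    z=c["range_z"].ravel()
    P=np.c_[p*z[:,None],z]
    W=(P-np.array(c["t"]))@np.array(c["R"]) 
    W[z==0]=np.nan
    return W.reshape(h,w,3)
E
python3 - <<'E'
from h import *
for n in("scene","top"):
    c,s=cap(n); cv2.imwrite(f"pics/{n}.png",c["image"][:,:,::-1]); np.save(f"{n}.npy",cloud(c))
    print(n,-np.array(c["R"]).T@np.array(c["t"]))
print(s)
E
```

```text
pics
scene [0.2339975  0.5642226  0.64525582]
top [ 0.38603405 -0.02320924  1.14780855]
{'time_s': 0.05, 'joints': array([ 8.41721605e+01,  2.05916921e+01,  6.36254368e-01, -1.84862425e-02,
       -7.01371021e+01, -1.65077185e+01]), 'qd': array([ 0.10491181, -0.00909409,  0.13616903,  0.01852841, -0.07061155,
       -0.03512894]), 'joint_torque': array([-2.80255525e-03, -5.84673822e+01,  2.94056028e+01,  7.02621460e+00,
        1.01961120e-02, -5.01717375e-05]), 'tcp_pos': array([0.25637247, 0.6239477 , 0.24764375]), 'eef_rot': array([ 1.79906336e+02, -9.63484553e-03, -2.23418453e+01]), 'contact_force': array([-0.63479874,  0.00256593,  0.56622202]), 'moment': array([-0.00109776,  0.02688691, -0.0638179 ]), 'gripper_force': 0.0, 'gripper_width': 0.08775873150332386}
```

View pics/scene.png

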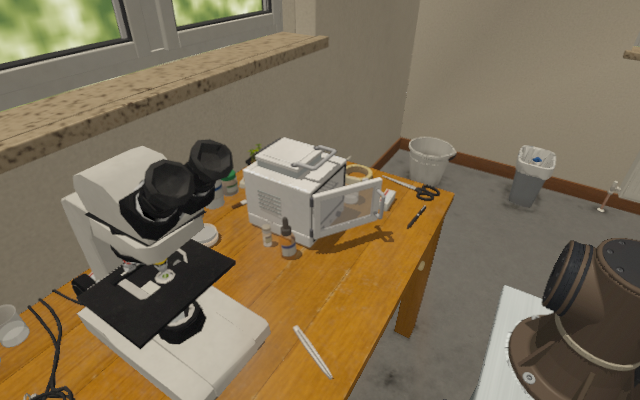

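View pics/top.png

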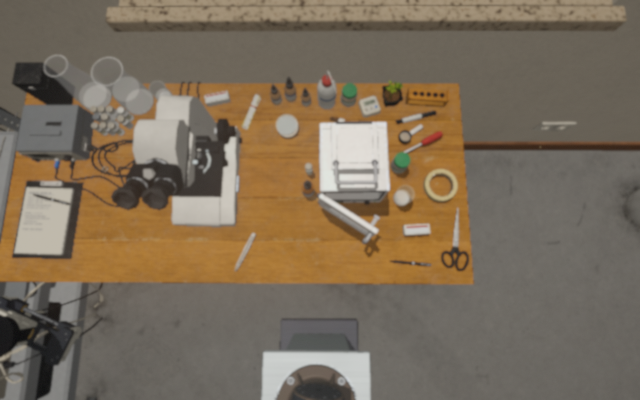

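The scene view shows the cabinet (about 300,190) with its door open. In the top view the roof is at about (355,160), the flap handle at (358,170–186) and the door runs from (320,198) to (377,237). Dropper and vial are at (308,188) and (309,170).

```bash
python3 - <<'E'
from h import *
W=np.load("top.npy"); 
for n in("top","scene"):
    W=np.load(n+".npy"); Q=W.reshape(-1,3)
    m=(Q[:,0]>.35)&(Q[:,0]<.95)&(Q[:,1]>-.4)&(Q[:,1]<.15)
    for lo,hi in((.17,.19),(.2,.214),(.214,.235),(.16,.188)):
        k=m&(Q[:,2]>lo)&(Q[:,2]<hi); P=Q[k][:,:2].astype(np.float32)
        if len(P)>10: print(n,lo,len(P),P.min(0),P.max(0),cv2.minAreaRect(P))
    # door: in front of cabinet
    k=m&(Q[:,2]>.06)&(Q[:,2]<.2)&(Q[:,0]<.60); P=Q[k]
    print("door",len(P),P.min(0),P.max(0))
    for y in np.arange(-.25,.1,.02):
        s=P[abs(P[:,1]-y)<.01]
        if len(s)>3: print(round(y,2),len(s),np.percentile(s[:,0],[2,50,98]).round(3),s[:,2].max().round(3))
W=np.load("top.npy")
for u,v in((308,188),(309,170),(403,197),(401,162),(417,230),(410,263),(245,250)): print(u,v,W[v,u].round(3))
im=cv2.imread("pics/top.png")[100:270,280:440]
cv2.imwrite("pics/topc.png",cv2.resize(im,None,fx=3.5,fy=3.5,interpolation=cv2.INTER_CUBIC))
E
```

```text
top 0.17 2662 [ 0.4885342  -0.20020624] [ 0.9271298 -0.0042273] ((0.7077833414077759, -0.10399888455867767), (0.1948246955871582, 0.43602851033210754), 88.80265808105469)
top 0.2 1794 [ 0.65739137 -0.1685985 ] [ 0.94707143 -0.03079412] ((0.8033609986305237, -0.10092590749263763), (0.2926890552043915, 0.12890957295894623), 2.2425198554992676)
top 0.214 699 [ 0.614684   -0.16642433] [ 0.7922392  -0.04462126] ((0.7034638524055481, -0.10552474856376648), (0.1217704713344574, 0.17759399116039276), 89.96710968017578)
top 0.16 2731 [ 0.4885342  -0.20042156] [ 0.9271298  -0.00404275] ((0.7077704071998596, -0.10453257709741592), (0.19601275026798248, 0.4359446167945862), 88.76497650146484)
door 842 [ 0.46711106 -0.28358952  0.06083417] [ 0.59995565 -0.00243701  0.18247769]
-0.17 41 [0.489 0.529 0.54 ] 0.18
-0.15 131 [0.476 0.499 0.526] 0.182
-0.13 125 [0.467 0.511 0.526] 0.182
-0.11 91 [0.518 0.526 0.538] 0.181
-0.09 100 [0.529 0.539 0.551] 0.182
-0.07 92 [0.543 0.552 0.564] 0.182
-0.05 88 [0.556 0.564 0.576] 0.182
-0.03 100 [0.568 0.578 0.591] 0.18
-0.01 66 [0.58  0.586 0.599] 0.181
scene 0.
[... 605 characters left out ...]
0.10307694971561432), (0.19868630170822144, 0.3088138699531555), 88.16752624511719)
door 2940 [ 0.46571911 -0.28089191  0.06009401] [ 0.59978026 -0.00200383  0.17888934]
-0.17 39 [0.488 0.493 0.539] 0.178
-0.15 387 [0.479 0.497 0.507] 0.179
-0.13 426 [0.466 0.51  0.52 ] 0.178
-0.11 326 [0.516 0.525 0.534] 0.179
-0.09 341 [0.528 0.538 0.546] 0.178
-0.07 362 [0.542 0.551 0.559] 0.178
-0.05 365 [0.554 0.564 0.572] 0.178
-0.03 321 [0.568 0.576 0.584] 0.178
-0.01 372 [0.579 0.586 0.598] 0.178
308 188 [0.633 0.025 0.084]
309 170 [0.7   0.024 0.048]
403 197 [ 0.619 -0.274  0.024]
401 162 [ 0.719 -0.26   0.074]
417 230 [ 0.514 -0.312  0.027]
410 263 [ 0.414 -0.29   0.013]
245 250 [0.451 0.223 0.008]
```

View pics/topc.png

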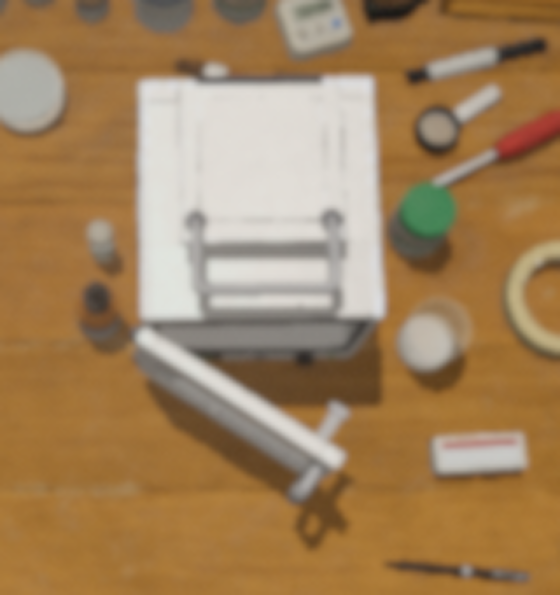

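The cabinet is square to the room, with its centre near (0.703, -0.105). The flap bar is at about (0.617, -0.105, 0.218). The door is about 0.57 rad open, hinged near (0.599, -0.008), with its handle at about (0.472, -0.133). I'll go in front of the handle with the fingers closed.

Emit:
apply_moves:
  targets:
    - {"dp": [0.01,-0.04,0],"yaw": 2}
    - {"dp": [0.02,-0.08,0],"yaw": 4}
    - {"dp": [0.03,-0.12,0],"yaw": 6}
    - {"dp": [0.04,-0.16,0],"yaw": 8}
    - {"dp": [0.05,-0.2,0],"yaw": 10}
    - {"dp": [0.06,-0.24,0],"yaw": 12}
    - {"dp": [0.07,-0.28,0],"yaw": 14}
    - {"dp": [0.085,-0.315,0],"yaw": 16}
    - {"dp": [0.1,-0.35,0],"yaw": 18}
    - {"dp": [0.115,-0.385,0],"yaw": 20}
    - {"dp": [0.13,-0.42,0],"yaw": 22}
    - {"dp": [0.14,-0.46,0],"yaw": 22.3}
    - {"dp": [0.15,-0.5,0],"yaw": 22.3}
    - {"dp": [0.155,-0.54,0],"yaw": 22.3}
    - {"dp": [0.16,-0.58,0],"yaw": 22.3}
    - {"dp": [0.165,-0.62,0],"yaw": 22.3}
    - {"dp": [0.168,-0.66,0],"yaw": 22.3}
    - {"dp": [0.17,-0.7,0],"yaw": 22.3}
    - {"dp": [0.17,-0.74,0],"yaw": 22.3}
    - {"dp": [0.17,-0.757,0],"yaw": 22.3}
  grip: 1

```text
time_s: 1.77
tcp_pos: [0.4257, -0.136, 0.2483]
eef_rot: [180.0, 0.0, -0.1]
contact_force: [0.2, -0.4, 1.1]
gripper_width: 0.0009
gripper_force: 0.0
```

Emit:
apply_moves:
  targets:
    - {"dp": [0,0,-0.035]}
    - {"dp": [0,0,-0.07]}
    - {"dp": [0,0,-0.107]}
    - {"dp": [0,0,-0.107]}
    - {"dp": [0.015,0,-0.107]}
    - {"dp": [0.03,0,-0.107]}
    - {"dp": [0.038,-0.008,-0.107]}
    - {"dp": [0.046,-0.014,-0.107]}
    - {"dp": [0.053,-0.02,-0.107]}
    - {"dp": [0.06,-0.024,-0.107]}
    - {"dp": [0.068,-0.029,-0.107]}
    - {"dp": [0.076,-0.034,-0.107]}
    - {"dp": [0.084,-0.038,-0.107]}
    - {"dp": [0.09,-0.041,-0.107]}
    - {"dp": [0.095,-0.043,-0.107]}
    - {"dp": [0.1,-0.045,-0.107]}
    - {"dp": [0.104,-0.046,-0.107]}
    - {"dp": [0.104,-0.046,-0.107]}

```text
$.targets[0]: bad value
```

```bash
python3 - <<'E'
from h import *
c,s=cap("top"); cv2.imwrite("pics/t2.png",cv2.resize(c["image"][100:270,280:440,::-1],None,fx=3.5,fy=3.5,interpolation=cv2.INTER_CUBIC))
print(s["tcp_pos"],s["contact_force"])
E
```

```text
[ 0.42572272 -0.13602944  0.24832209] [ 0.16132535 -0.41639159  1.14286971]
```

View pics/t2.png

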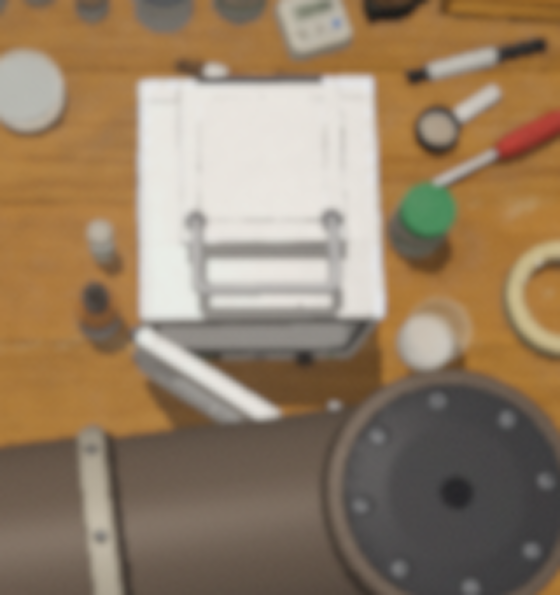

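The move was refused because the rows had no yaw. The picture shows the arm covering the front, with the door still open and nothing disturbed. I'll repeat the move with yaw in each row.

Emit:
apply_moves:
  targets:
    - {"dp": [0,0,-0.035],"yaw": 0}
    - {"dp": [0,0,-0.07],"yaw": 0}
    - {"dp": [0,0,-0.107],"yaw": 0}
    - {"dp": [0,0,-0.107],"yaw": 0}
    - {"dp": [0.015,0,-0.107],"yaw": 0}
    - {"dp": [0.03,0,-0.107],"yaw": 0}
    - {"dp": [0.038,-0.008,-0.107],"yaw": 0}
    - {"dp": [0.046,-0.014,-0.107],"yaw": 0}
    - {"dp": [0.053,-0.02,-0.107],"yaw": 0}
    - {"dp": [0.06,-0.024,-0.107],"yaw": 0}
    - {"dp": [0.068,-0.029,-0.107],"yaw": 0}
    - {"dp": [0.076,-0.034,-0.107],"yaw": 0}
    - {"dp": [0.084,-0.038,-0.107],"yaw": 0}
    - {"dp": [0.09,-0.041,-0.107],"yaw": 0}
    - {"dp": [0.095,-0.043,-0.107],"yaw": 0}
    - {"dp": [0.1,-0.045,-0.107],"yaw": 0}
    - {"dp": [0.104,-0.046,-0.107],"yaw": 0}
    - {"dp": [0.104,-0.046,-0.107],"yaw": 0}

```text
time_s: 3.32
tcp_pos: [0.5312, -0.1788, 0.1415]
eef_rot: [180.0, -0.0, -0.0]
contact_force: [-0.0, -0.2, 0.5]
gripper_width: 0.0006
gripper_force: 0.0
```

Emit:
apply_moves:
  targets:
    - {"dp": [0.004,-0.001,0],"yaw": 0}
    - {"dp": [0.008,-0.002,0],"yaw": 0}
    - {"dp": [0.012,-0.003,0],"yaw": 0}
    - {"dp": [0.015,-0.003,0],"yaw": 0}
    - {"dp": [0.018,-0.003,0],"yaw": 0}
    - {"dp": [0.018,-0.003,0],"yaw": 0}
    - {"dp": [0.018,-0.003,0],"yaw": 0}

```text
time_s: 3.9
tcp_pos: [0.5452, -0.1819, 0.1412]
eef_rot: [-180.0, 0.4, -0.1]
contact_force: [-11.5, 0.5, 8.3]
gripper_width: 0.0006
gripper_force: 5.5
```

Emit:
apply_moves:
  targets:
    - {"dp": [0.002,0,0],"yaw": 0}
    - {"dp": [0.004,0,0],"yaw": 0}
    - {"dp": [0.004,0,0],"yaw": 0}
    - {"dp": [0.004,0,0],"yaw": 0}
    - {"dp": [0.004,0,0],"yaw": 0}

```text
time_s: 4.32
tcp_pos: [0.5456, -0.182, 0.141]
eef_rot: [-180.0, 0.7, -0.1]
contact_force: [-22.4, 2.8, 16.8]
gripper_width: 0.0001
gripper_force: 11.3
```

Emit:
apply_moves:
  targets:
    - {"dp": [-0.03,0,0],"yaw": 0}
    - {"dp": [-0.06,0,0.01],"yaw": 0}
    - {"dp": [-0.08,0,0.04],"yaw": 0}
    - {"dp": [-0.08,0,0.08],"yaw": -7}
    - {"dp": [-0.08,0,0.12],"yaw": -14}
    - {"dp": [-0.08,0,0.158],"yaw": -21}
    - {"dp": [-0.08,0,0.158],"yaw": -28}
    - {"dp": [-0.08,0,0.158],"yaw": -35}
    - {"dp": [-0.08,0,0.158],"yaw": -42}
    - {"dp": [-0.08,0,0.158],"yaw": -49}
    - {"dp": [-0.08,0,0.158],"yaw": -56}
    - {"dp": [-0.08,0,0.158],"yaw": -63}
    - {"dp": [-0.08,0,0.158],"yaw": -70}
    - {"dp": [-0.08,0,0.158],"yaw": -77}
    - {"dp": [-0.08,0,0.158],"yaw": -84}
    - {"dp": [-0.08,0,0.158],"yaw": -90}
    - {"dp": [-0.08,0.03,0.158],"yaw": -90}
    - {"dp": [-0.07,0.06,0.158],"yaw": -90}
    - {"dp": [-0.05,0.077,0.158],"yaw": -90}
    - {"dp": [-0.05,0.077,0.158],"yaw": -90}

```text
time_s: 5.98
tcp_pos: [0.505, -0.1021, 0.2997]
eef_rot: [-179.9, 0.0, -89.9]
contact_force: [0.8, 0.9, 0.2]
gripper_width: 0.0008
gripper_force: 0.0
```

```bash
python3 - <<'E'
from h import *
from scipy.spatial.transform import Rotation as Ro
c,s=cap("wrist"); cv2.imwrite("pics/w1.png",c["image"][:,:,::-1])
T=np.array(c["T_tool_cam"]); R=Ro.from_euler("xyz",s["eef_rot"],degrees=True).as_matrix()
c["R"]=np.eye(3);c["t"]=np.zeros(3)
P=cloud(c).reshape(-1,3)@T[:3,:3].T+T[:3,3]; Q=P@R.T+s["tcp_pos"]
print(s["tcp_pos"],s["eef_rot"])
def rep(Q,n):
    m=(Q[:,0]>.5)&(Q[:,0]<.66)&(Q[:,1]>-.4)&(Q[:,1]<.1)
    k=m&(Q[:,2]>.214)&(Q[:,2]<.23)&(abs(Q[:,1]+.105)<.035)&(Q[:,0]<.64)
    if k.sum(): print(n,"bar",k.sum(),np.percentile(Q[k],[3,50,97],axis=0).round(4).tolist())
    k=m&(Q[:,2]>.214)&(Q[:,2]<.23)&(Q[:,0]<.622)
    if k.sum(): print("  y",np.percentile(Q[k],[1,99],axis=0)[:,1])
    k=m&(Q[:,2]>.165)&(Q[:,2]<.185)&(Q[:,0]<.602)
    for y in np.arange(-.2,0,.03):
        j=k&(abs(Q[:,1]-y)<.01)
        if j.sum()>3: print("  door",round(y,2),np.percentile(Q[j][:,0],[3,50]).round(4))
rep(Q,"wrist")
c,s=cap("scene"); cv2.imwrite("pics/s2.png",cv2.resize(c["image"][120:260,220:420,::-1],None,fx=4,fy=4)); rep(cloud(c).reshape(-1,3),"scene")
E
```

```text
[ 0.5050092  -0.10213275  0.29973492] [-1.79911362e+02  1.25386979e-02 -8.98960092e+01]
wrist bar 1693 [[0.6124, -0.1383, 0.2165], [0.6154, -0.1101, 0.2211], [0.6209, -0.0793, 0.2229]]
  y [-0.16190476 -0.07756438]
  door -0.2 [0.5859 0.5915]
  door -0.17 [0.5857 0.591 ]
  door -0.14 [0.5853 0.5909]
  door -0.11 [0.5849 0.5906]
  door -0.08 [0.5846 0.5902]
scene bar 75 [[0.6131, -0.1355, 0.2156], [0.6158, -0.1032, 0.2209], [0.6213, -0.0727, 0.223]]
  y [-0.15796627 -0.05163163]
  door -0.2 [0.5875 0.5901]
  door -0.17 [0.587  0.5894]
  door -0.14 [0.5863 0.5885]
  door -0.11 [0.5864 0.5896]
  door -0.08 [0.5857 0.5891]
  door -0.05 [0.5854 0.5882]
  door -0.02 [0.5852 0.5891]
```

View pics/w1.png

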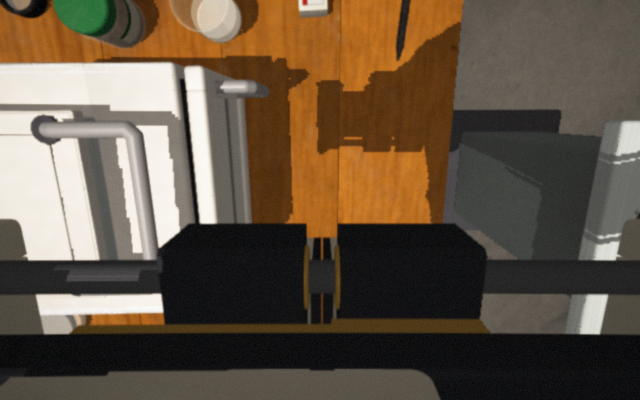

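View pics/s2.png

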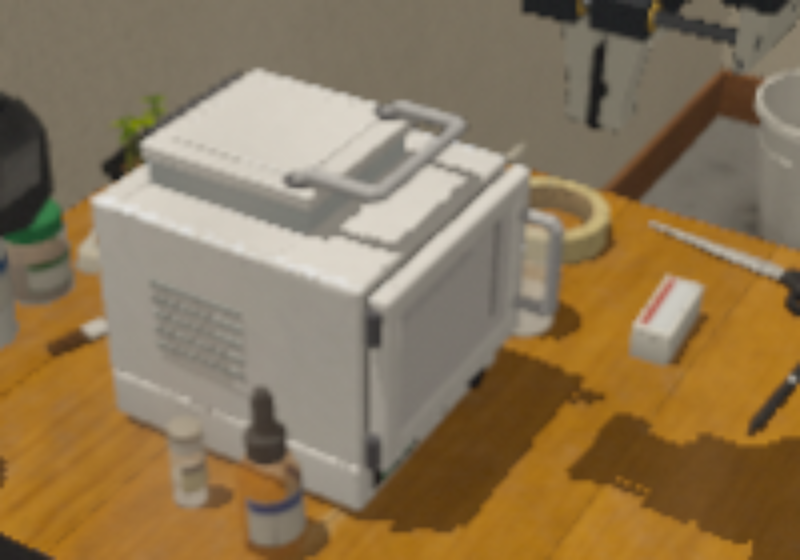

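The door is shut: its face lies flat at x about 0.585 along its whole width in both views, and in the scene crop it is flush (about 450,300). The bar is centred at about (0.617, -0.105). Next I go above it with the fingers partly open.

Emit:
apply_moves:
  targets:
    - {"dp": [0.035,-0.001,0],"yaw": 0}
    - {"dp": [0.07,-0.002,0],"yaw": 0}
    - {"dp": [0.1,-0.003,0],"yaw": 0}
    - {"dp": [0.112,-0.003,0],"yaw": 0}
    - {"dp": [0.112,-0.003,0],"yaw": 0}
    - {"dp": [0.112,-0.003,0],"yaw": 0}
    - {"dp": [0.112,-0.003,0],"yaw": 0}
    - {"dp": [0.112,-0.003,0],"yaw": 0}
  grip: 0.43

```text
time_s: 6.75
tcp_pos: [0.6137, -0.108, 0.3001]
eef_rot: [-180.0, 0.0, -90.1]
contact_force: [-0.4, -0.3, 0.5]
gripper_width: 0.0252
gripper_force: 0.0
```

```bash
python3 - <<'E'
from h import *
c,s=cap("scene"); cv2.imwrite("pics/s3.png",cv2.resize(c["image"][80:240,220:400,::-1],None,fx=4,fy=3.75)); print(s["tcp_pos"],s["gripper_width"])
Q=cloud(c).reshape(-1,3); k=(Q[:,2]>.275)&(Q[:,2]<.32)&(abs(Q[:,0]-.617)<.07)&(abs(Q[:,1]+.105)<.03)
print(np.histogram(Q[k][:,0],bins=np.arange(.55,.69,.005)))
E
```

```text
[ 0.61365751 -0.10801958  0.30006868] 0.02522857272057796
(array([ 0,  0,  0,  0,  0,  0, 26, 66, 34, 26, 18,  0,  0,  0,  0, 83, 35,
       27, 23,  1,  0,  0,  0,  0,  0,  0,  0]), array([0.55 , 0.555, 0.56 , 0.565, 0.57 , 0.575, 0.58 , 0.585, 0.59 ,
       0.595, 0.6  , 0.605, 0.61 , 0.615, 0.62 , 0.625, 0.63 , 0.635,
       0.64 , 0.645, 0.65 , 0.655, 0.66 , 0.665, 0.67 , 0.675, 0.68 ,
       0.685]))
```

View pics/s3.png

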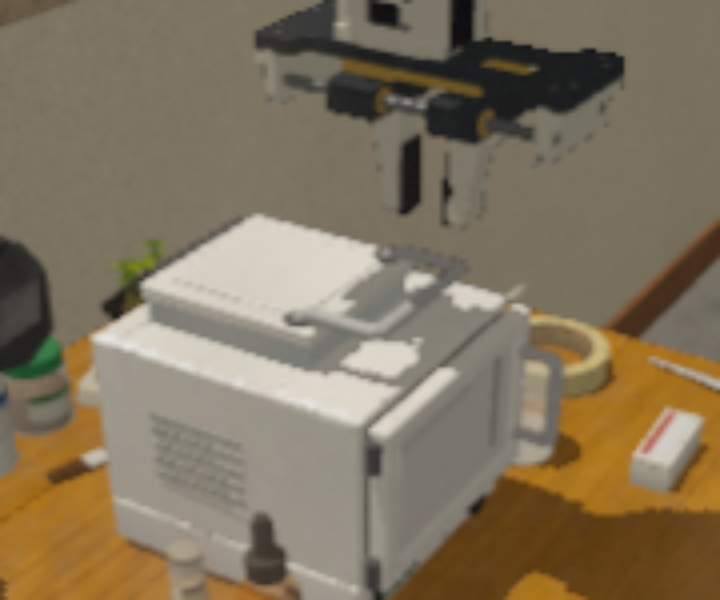

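The fingers straddle the bar (rear finger at about (400,170), front at (465,185)). I'll shift +3 mm in x, descend and close.

Emit:
apply_moves:
  targets:
    - {"dp": [0.003,0.001,-0.01],"yaw": 0}
    - {"dp": [0.003,0.001,-0.03],"yaw": 0}
    - {"dp": [0.003,0.001,-0.05],"yaw": 0}
    - {"dp": [0.003,0.001,-0.06],"yaw": 0}
    - {"dp": [0.003,0.001,-0.07],"yaw": 0}
    - {"dp": [0.003,0.001,-0.077],"yaw": 0}
    - {"dp": [0.003,0.001,-0.077],"yaw": 0}
    - {"dp": [0.003,0.001,-0.077],"yaw": 0}

```text
time_s: 7.47
tcp_pos: [0.6177, -0.1067, 0.2228]
eef_rot: [-180.0, -0.0, -90.0]
contact_force: [-0.4, 0.4, 0.3]
gripper_width: 0.0251
gripper_force: 0.0
```

Emit:
apply_moves:
  targets:
    - {"dp": [0,0,0],"yaw": 0}
    - {"dp": [0,0,0],"yaw": 0}
    - {"dp": [0,0,0],"yaw": 0}
    - {"dp": [0,0,0],"yaw": 0}
    - {"dp": [0,0,0],"yaw": 0}
    - {"dp": [0,0,0],"yaw": 0}
  grip: 1
  squeeze: 20

```text
time_s: 7.97
tcp_pos: [0.6176, -0.1066, 0.2229]
eef_rot: [-180.0, -0.0, -90.0]
contact_force: [0.1, 0.1, 0.9]
gripper_width: 0.0092
gripper_force: 20.0
```

Emit:
apply_moves:
  targets:
    - {"dp": [0.001,0,0.007],"yaw": 0}
    - {"dp": [0.0015,0,0.015],"yaw": 0}
    - {"dp": [0.003,0,0.022],"yaw": 0}
    - {"dp": [0.0043,0,0.03],"yaw": 0}
    - {"dp": [0.0085,0,0.044],"yaw": 0}
    - {"dp": [0.0138,0,0.058],"yaw": 0}
    - {"dp": [0.0203,0,0.072],"yaw": 0}
    - {"dp": [0.028,0,0.085],"yaw": 0}
    - {"dp": [0.0368,0,0.097],"yaw": 0}
    - {"dp": [0.0466,0,0.1083],"yaw": 0}
    - {"dp": [0.052,0,0.114],"yaw": 0}
    - {"dp": [0.0575,0,0.1187],"yaw": 0}
    - {"dp": [0.0575,0,0.1187],"yaw": 0}
    - {"dp": [0.0575,0,0.1187],"yaw": 0}
    - {"dp": [0.0575,0,0.1187],"yaw": 0}

```text
time_s: 9.22
tcp_pos: [0.6731, -0.1061, 0.3438]
eef_rot: [179.9, 0.0, -90.0]
contact_force: [-11.6, 4.8, 9.8]
gripper_width: 0.0095
gripper_force: 20.0
```

```bash
python3 - <<'E'
from h import *
c,s=cap("scene"); cv2.imwrite("pics/s4.png",cv2.resize(c["image"][60:250,220:420,::-1],None,fx=3,fy=3)); print(s["tcp_pos"],s["contact_force"],s["gripper_width"])
Q=cloud(c).reshape(-1,3)
k=(Q[:,2]>.22)&(Q[:,2]<.34)&(Q[:,0]>.66)&(Q[:,0]<.8)&(Q[:,1]<-.045)&(Q[:,1]>-.165)
P=Q[k]
for z in np.arange(.23,.34,.01):
    j=P[abs(P[:,2]-z)<.005]
    if len(j)>3: print(round(z,3),len(j),np.percentile(j[:,0],[5,50,95]).round(3))
k=(Q[:,2]>.165)&(Q[:,2]<.185)&(Q[:,0]<.602)&(Q[:,0]>.4)
for y in np.arange(-.2,0,.03):
    j=k&(abs(Q[:,1]-y)<.01)
    if j.sum()>3: print("  door",round(y,2),np.percentile(Q[j][:,0],[3,50]).round(4))
E
```

```text
[ 0.67309271 -0.10612924  0.34381713] [-11.56184564   4.83894845   9.82995195] 0.009456290545006211
0.23 11 [0.76  0.764 0.77 ]
0.24 12 [0.745 0.754 0.758]
0.25 10 [0.738 0.742 0.746]
0.26 6 [0.728 0.733 0.736]
0.27 6 [0.716 0.72  0.734]
0.29 52 [0.69  0.692 0.71 ]
0.3 92 [0.691 0.695 0.705]
0.31 20 [0.688 0.694 0.7  ]
0.32 35 [0.667 0.683 0.693]
0.33 69 [0.662 0.67  0.69 ]
0.34 67 [0.665 0.672 0.688]
  door -0.2 [0.5879 0.5901]
  door -0.17 [0.5868 0.5899]
  door -0.14 [0.5865 0.5885]
  door -0.11 [0.5864 0.5891]
  door -0.08 [0.5857 0.5888]
  door -0.05 [0.5857 0.5889]
  door -0.02 [0.5852 0.5891]
```

View pics/s4.png

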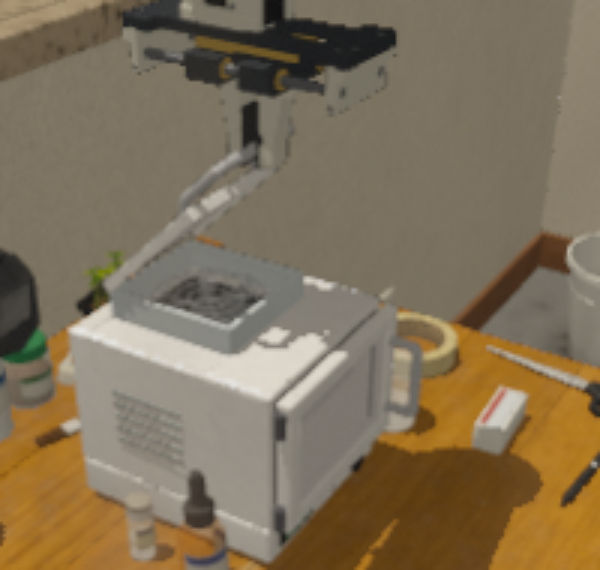

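The flap is up and gripped, with its edge running from (110,285) to (265,155). Bar displacement puts it at about 44–46°, and the sheet slope agrees. I'll ease the roughly 15 N radial preload and hold.

Emit:
apply_moves:
  targets:
    - {"dp": [-0.001,0,0.001],"yaw": 0}
    - {"dp": [-0.002,0,0.0015],"yaw": 0}
    - {"dp": [-0.002,0,0.0015],"yaw": 0}
    - {"dp": [-0.002,0,0.0015],"yaw": 0}
    - {"dp": [-0.002,0,0.0015],"yaw": 0}
    - {"dp": [-0.002,0,0.0015],"yaw": 0}
    - {"dp": [-0.002,0,0.0015],"yaw": 0}
    - {"dp": [-0.002,0,0.0015],"yaw": 0}
    - {"dp": [-0.002,0,0.0015],"yaw": 0}

```text
time_s: 10.02
tcp_pos: [0.6724, -0.1061, 0.3433]
eef_rot: [179.9, 0.0, -90.0]
contact_force: [-5.0, 4.4, 3.4]
gripper_width: 0.0089
gripper_force: 20.0
```

```bash
python3 - <<'E'
from h import *
c,s=cap("scene"); Q=cloud(c).reshape(-1,3); print(s["tcp_pos"],s["contact_force"],s["gripper_width"],np.abs(s["qd"]).max())
k=(Q[:,2]>.222)&(Q[:,2]<.285)&(Q[:,0]>.68)&(Q[:,0]<.785)&(Q[:,1]<-.035)&(Q[:,1]>-.17)
P=Q[k].astype(np.float32)[:,[0,2]]; l=cv2.fitLine(P,cv2.DIST_HUBER,0,.01,.01).ravel(); print(len(P),np.degrees(np.arctan2(l[1],l[0])),l)
E
```

```text
[ 0.67238816 -0.10614967  0.34330495] [-4.97104587  4.36343601  3.4050404 ] 0.008902553256575657 0.1093121283002845
181 -41.114975 [ 0.7533915  -0.6575722   0.7450253   0.24526724]
```

```bash
python3 - <<'E'
from h import *
for n in("scene","top"):
    c,s=cap(n); Q=cloud(c).reshape(-1,3)
    for a,b in((-.16,-.125),(-.088,-.05)):
        k=(Q[:,2]>.3)&(Q[:,2]<.36)&(Q[:,0]>.64)&(Q[:,0]<.71)&(Q[:,1]<b)&(Q[:,1]>a); P=Q[k]
        if len(P)>5: print(n,a,len(P),"front x",np.percentile(P[:,0],[2,10,50]).round(4),"top z",np.percentile(P[:,2],[50,90,98]).round(4))
c,s=cap("scene"); Q=cloud(c)
im=c["image"].copy(); m=(Q[...,2]>.215)&(Q[...,2]<.345)&(Q[...,0]>.65)&(Q[...,0]<.8)&(Q[...,1]<-.03)&(Q[...,1]>-.17)
P=Q[m]; 
for y0 in np.arange(-.165,-.03,.015):
    j=P[(abs(P[:,1]-y0)<.0075)&(P[:,2]<.31)]
    if len(j)>8: print(round(y0,3),len(j),np.degrees(np.arctan(np.polyfit(j[:,0],j[:,2],1)[0])).round(1), j[:,2].min().round(3),j[:,2].max().round(3), (j[:,0]+0).min().round(3))
E
```

```text
scene -0.16 7 front x [0.6689 0.669  0.6692] top z [0.3334 0.3365 0.3369]
scene -0.088 87 front x [0.6671 0.6677 0.6715] top z [0.3326 0.3373 0.3378]
top -0.16 18 front x [0.6725 0.6743 0.6838] top z [0.3332 0.3376 0.3392]
top -0.088 75 front x [0.6682 0.6699 0.6799] top z [0.3332 0.3407 0.3417]
-0.165 57 -40.7 0.215 0.292 0.691
-0.15 17 -43.1 0.217 0.297 0.69
-0.135 21 -42.6 0.216 0.299 0.69
-0.12 24 -42.8 0.216 0.299 0.689
-0.105 20 -42.6 0.228 0.299 0.69
-0.09 18 35.7 0.291 0.299 0.688
-0.075 18 49.1 0.29 0.3 0.69
-0.06 21 -37.0 0.24 0.306 0.689
-0.045 190 -45.2 0.216 0.31 0.687
```

Bar position and sheet slope now give about 43–44°, inside the band. I'll nudge up about 1°, let it settle and hand in.

Emit:
apply_moves:
  targets:
    - {"dp": [0.001,0,0.0015],"yaw": 0}
    - {"dp": [0.002,0,0.002],"yaw": 0}
    - {"dp": [0.002,0,0.002],"yaw": 0}
    - {"dp": [0.002,0,0.002],"yaw": 0}
    - {"dp": [0.002,0,0.002],"yaw": 0}
    - {"dp": [0.002,0,0.002],"yaw": 0}
    - {"dp": [0.002,0,0.002],"yaw": 0}
    - {"dp": [0.002,0,0.002],"yaw": 0}
    - {"dp": [0.002,0,0.002],"yaw": 0}
    - {"dp": [0.002,0,0.002],"yaw": 0}

```text
time_s: 11.05
tcp_pos: [0.6744, -0.1061, 0.3452]
eef_rot: [179.9, 0.0, -90.0]
contact_force: [-5.0, 5.3, 3.1]
gripper_width: 0.0092
gripper_force: 20.0
```

```bash
python3 -c "
from plant import get_state,r
s=get_state();print(s['tcp_pos'],s['contact_force'],s['gripper_force']);print(r.close_job())"
```

```text
[ 0.67441664 -0.10612498  0.34517962] [-4.95096926  5.33556699  3.14216229] 20.018929839134216
the job is handed in; nothing more can be done
None
```

The door is pushed shut on its catch, the vent flap is gripped and held steady at about 45° (estimated from the camera and arm position), and the job was handed in at about 11 s; no verdict came back.

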